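Push the long bearing sleeve up the check ramp and hold it on the sprung stop

ROBOT

A 6-joint arm with a two-finger parallel gripper is mounted at the origin on the work surface. World frame = base frame: x ahead of the robot, y to its left, z up, the work surface at z = 0. Lengths are in m, angles in degrees, forces in N, time in s.
With the tool pointing down it reaches from about 0.35 to 0.875 m from the base axis. Payload 4.2 kg.
Tool frame: the origin (TCP) lies between the finger pads; the fingertips stand 14 mm ahead of it and the grasp point (between the pads) lies 5 mm behind it (r.tcp_to_tips is the distance from the TCP to the fingertips, in m); y points along the fingers, x is the direction in which the jaws open and shut, and the axes are right-handed (so a half turn about y gives the same grasp; the last joint's range is limited). The gripper opens to 87 mm and grips with 3 to 60 N. Pads are 19 mm wide; open, the fingers measure 117 mm over their backs; the gripper's body (75 mm by 190 mm) begins 51 mm behind the grasp point.
Start: joints at [81.509, 22.042, 0.453, 0, -68.411, -14.817], TCP at [0.247, 0.574, 0.237] pointing down, gripper open.
Joint ranges: [-179.83, 179.83], [-69.29, 118.12], [-61.27, 80.66], [-181.25, 117.63], [-171.15, -9.14], [-177.46, 177.46]. Speed limits (degrees/s): [159.86, 159.86, 180, 180, 180, 180].

INTERFACE

Orientations are given as a 3x3 rotation matrix whose columns are the frame's x, y, z axes.
In Python, from station import sense, optics, ticket, r gives the robot as it stands.
- The arm moves only by the tool carry_out, never from a script. Its argument "steps" is a list that holds one entry, the list of rows, each a list of 6 numbers: the shift along the world's x, y, z in cm, then the turn, a rotation vector about the world's x, y, z in rad. A call has 1 to 20 rows; each row is the pose to reach, as a shift and turn from the pose commanded when the call began; what a row does not reach only later rows make up. A row lasts 1/8 s, in which the tool goes at most 62.5 mm and 10.7 degrees, less where a joint would pass 70% of its speed; a pose out of reach is approached as far as the arm can. A call with a gripper value outside its range is refused whole. "fingers" is the closure in counts, from 0 (fully open) to 255 (shut), set as the call begins (left out, the last holds). The fingers move at their own pace and stop on an object; the grip force is fixed at half the most. Time passes only in rows, so rows that repeat a pose let the fingers close. It gives the time, the measured TCP pose, the force and the opening at its end, in the units of the state.
- sense(): the state, without advancing time (a new reading comes with each control period).
- optics.capture(name): name is "scene" or "top" or "wrist"; returns a dict with "image" (420x560x3 uint8, red, green, blue), "fov_y" (degrees; the focal length in pixels is half the picture's height over the tangent of half this angle, whatever the lens; pixels are square), "cx", "cy" (the principal point, pixels), "rvec" (rotation vector, rad) and "tvec" (3), from world to camera coordinates, as OpenCV has them. Camera axes: x right, y down, z forward; pixel columns grow to the right and rows downward; lengths in m; the calibration is good to about 2 mm. A picture is of the moment at which its call begins. There is no depth.
- ticket.finish_job(): hands the job in, once; it reports no verdict.
The state is a dict: "time_s": time; "joints": joint angles; "joint_velocities": joint speeds; "effort": joint torques, N m; "tcp_pos": TCP position; "ee_rot": TCP orientation; "wrist_force": force on the tool from outside, world axes, zero at the start; "moment": the same for the moment, N m; "gripper_width": opening from 0.0 (shut) to 1.0 (fully open).
Only numpy, scipy, OpenCV 4.12 (cv2) and the standard library are available. Lean on these libraries where they do the work, as an engineer would, in place of code of your own. Each camera call takes 0.05 s, during which the arm holds its last target.

TASK

Two bronze bearing sleeves lie at the foot of the two-lane check ramp. With the fingertips, push the longer one steadily up its lane, without lifting it and without letting it roll free on the slope, until it has pressed the sprung stop bar at the top fully back, and finish while still holding it there. Leave the shorter sleeve and everything else on the bench where they are.

Things in the scene. Friction and masses are not known exactly. Their poses are not given: they have to be found in the camera images.
- deck: Sloping ramp deck, dark steel, fixed, rising 8 degrees, 240 x 190 mm. Origin: middle of its width on the top surface, 37 mm above the bench. x points up the slope, y across to the left, z square to the surface. Low edge at x = -110 mm. Two lanes 78 mm wide, centred at y = +46 and -46 mm, between aluminium rails 12 mm high (middle 14 mm wide; outer 10 mm wide, to y = +-95 mm).
- heel (a point): Middle of the top of the aluminium lip across the deck's foot that keeps the sleeves from rolling off: 8 mm high above the deck surface, from deck x = -99.6 to -89.6 mm, across the whole width (deck y = 0 here).
- ramp: The ramp's grey base board, level, fixed, 270 x 310 mm, 12 mm thick; it reaches 125 mm down-slope of its origin and 90 mm further out than the deck on the left. Origin: on the bench, straight below the deck's origin; x towards the uphill end. A grey back plate stands 46 mm above the deck at deck x = 117 to 129 mm, behind the stop bar.
- sleeve: The longer bronze sleeve, to be pushed: lightly oiled cylinder 56 mm in diameter, 72 mm long, about 0.3 to 0.65 kg, lying across either lane against the heel lip, at deck x = -70 mm. Origin: its centre, 28 mm above the deck; y is its axis, x and z turn as it rolls. It rolls freely and runs back if let go on the slope. With the stop bar fully back its centre is at deck x = +70 mm.
- collar: The shorter bronze sleeve, same 56 mm diameter, 36 mm long, about 0.25 kg, lying at the foot of the other lane; stays there. Origin: its centre; y along its axis.
- stop_bar (a joint): Travel of the sprung steel stop bar up the slope, in m: 0 at rest, 0.010 fully back. The spring needs about 2 N to start and 5 N at the end of the travel, and returns the bar when let go.
- stop_face (a point): Middle of the stop bar's face that looks down the slope, 28 mm above the deck surface; at rest at deck x = +88 mm, moves with the bar. The bar is one plate across both lanes, 178 mm wide, 8 mm thick, from 4 to 44 mm above the surface.
- socket: Steel spanner socket, 32 mm in diameter, 42 mm high, standing on the ramp's base board to the left of the deck. Origin: centre of its underside. Bystander.
- spanner: Steel spanner, 190 mm long, lying on the bench to the right of the ramp, its x axis along its length. Bystander.
- screwdriver: Screwdriver, 200 mm long, lying on the bench at the left, its x axis along its length. Bystander.
- oil_can: Grey can, 70 mm in diameter, 130 mm high, standing at the far left. Origin: centre of its underside. Bystander.
- jar: Glass jar, 72 mm in diameter, 80 mm high, standing at the right. Origin: centre of its underside. Bystander.
- mallet: Hammer, 260 mm long, lying on the bench at the right, its x axis along its length. Bystander.
Things that resemble listed ones, but are neither listed nor needed, are in the scene too. Leave any blue, green or orange look-alike of the sleeve alone.

How it is judged (in metres and radians):
On the way:
1. the fingers are pushing the longer sleeve up the slope, more than 40 mm from its start and short of the stop bar (x of sleeve in the frame of deck between -0.03 and 0.058 m and contact force between the fingers and sleeve above 0.1 N), for 0.05 s.
At the end, for the whole second after the job is handed in: The longer sleeve lies flat on the deck (centre within 4 mm of 28 mm above it, across the lane within 0.15 rad), the stop bar is pressed back by more than 7.5 of its 10 mm with the sleeve against it, the fingers hold the sleeve there with more than 0.5 N, and it is still (under 20 mm/s) (value of joint stop_bar above 0.0075 m and x of sleeve in the frame of deck above 0.063 m and z of sleeve in the frame of deck between 0.024 and 0.032 m and angle between the y axis of sleeve and the y axis of deck, either way round below 0.15 rad and linear speed of sleeve below 0.02 m/s and contact force between the fingers and sleeve above 0.5 N); the arm keeps its last pose, push and grip.
It fails at once if the longer sleeve is lifted more than 10 mm off the deck (z of sleeve in the frame of deck above 0.038 m).
It fails at once if the longer sleeve rolls free on the slope: faster than 0.2 m/s with no finger touching it (linear speed of sleeve above 0.2 m/s and contact force between the fingers and sleeve below 0.01 N).
It fails at once if the shorter sleeve is moved more than 15 mm (distance of collar from where it was at the start of the episode above 0.015 m).
It fails at once if another thing on the bench is moved more than 30 mm (distance of any of socket, spanner, screwdriver, oil_can, jar, mallet from where it was at the start of the episode above 0.03 m).
It also fails if it takes over 32 s, if anything falls off the work surface, if the arm or the gripper's body presses on something with over 40 N, if the wrist force passes 120 N, or if a joint passes its speed limit or range.

## Working session

There is one attempt and no reset: what is moved stays moved. The work goes in short steps, Python scripts to look and compute and a tool call to move; the robot and the scene stay as the last step left them, time stands still between calls to the robot, and variables do not carry over. Pictures are saved under pics/ and viewed, and the job is handed in when it is done.

Besides the shell and the picture viewer there is one more tool, called after "Request:" as name(argument=value, ...) on one line, values as JSON. carry_out: Moves the arm, as the interface text tells. Its arguments: {"type":"object","properties":{"steps":{"type":"array","items":{"type":"array","items":{"type":"array","items":{"type":"number"}}}},"fingers":{"type":"number"}},"required":["steps"]}

```bash
ls; mkdir -p pics
python3 - <<'E'
from station import sense, optics, ticket, r
import cv2
s=sense();print(s)
for n in("scene","top","wrist"):
    c=optics.capture(n);print(n,c["fov_y"],c["cx"],c["cy"],c["rvec"],c["tvec"])
    cv2.imwrite(f"pics/{n}0.png",c["image"][:,:,::-1])
E
```

```text
pics
{'time_s': 0.0, 'joints': array([ 8.15094981e+01,  2.20923040e+01,  3.80482807e-01, -3.11474067e-02,
       -6.84100498e+01, -1.48157652e+01]), 'joint_velocities': array([ 0.03445137, -0.08814387,  0.02299897,  0.07851748, -0.04193233,
        0.06999124]), 'effort': array([-1.14879418e-03, -3.90670288e+01,  1.87405121e+01,  4.22000259e+00,
        1.09830574e-02, -1.95217676e-04]), 'tcp_pos': array([0.24703309, 0.57349247, 0.23544252]), 'ee_rot': array([[-3.95829268e-01, -8.13986258e-04,  9.18323760e-01],
       [-9.18321520e-01, -2.02905419e-03, -3.95830101e-01],
       [ 2.18552893e-03, -9.99997610e-01,  5.56579353e-05]]), 'wrist_force': array([ 0.19773021, -0.10097891,  0.18277668]), 'moment': array([ 0.022166  , -0.03123016,  0.02140668]), 'gripper_width': 1.0009347945544824}
scene 48.254929212218585 278.1703832600819 209.84939553687613 [ 1.91488612  1.50955938 -0.64672345] [-0.07957468 -0.30751685  1.64948018]
top 51.5305201820002 289.80883416788566 214.10602725703464 [ 2.16335141 -2.0671336   0.21897093] [-0.03797572  0.53501289  1.34267095]
wrist 61.29042327748659 276.3354630393183 208.5690155656533 [-1.62570496  2.47048608  0.36340053] [ 0.62441698 -0.03591172  0.38943809]
```

View pics/scene0.png

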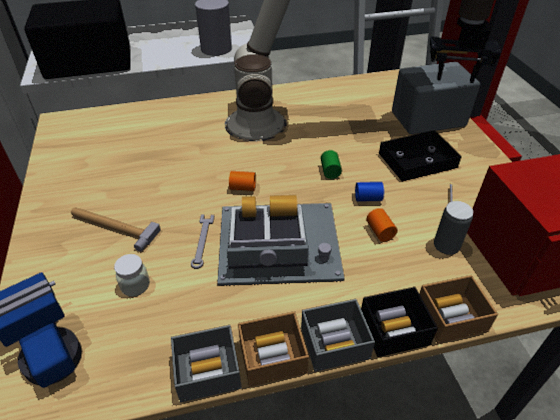

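View pics/top0.png

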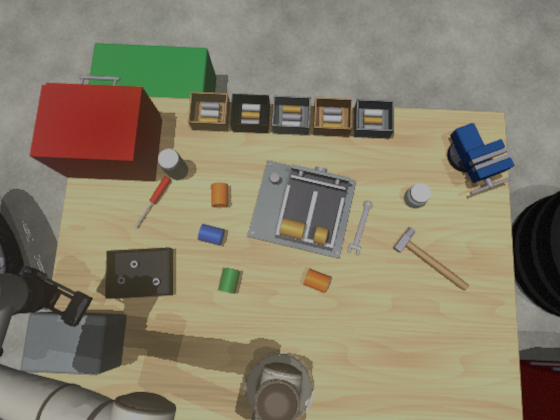

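View pics/wrist0.png

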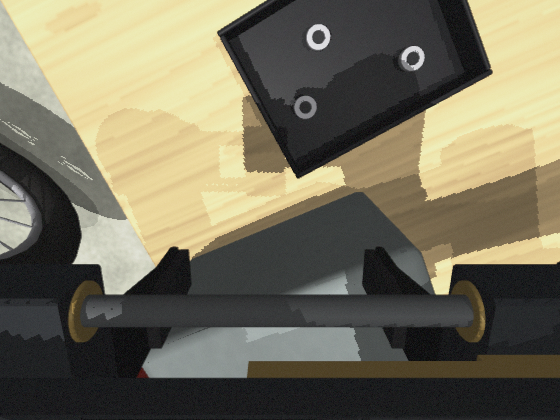

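Run:
```python
import cv2
a=cv2.imread("pics/top0.png")[150:270,235:375]
cv2.imwrite("pics/tc.png",cv2.resize(a,None,fx=5,fy=5,interpolation=cv2.INTER_CUBIC))
a=cv2.imread("pics/scene0.png")[180:290,205:355]
cv2.imwrite("pics/sc.png",cv2.resize(a,None,fx=5,fy=5,interpolation=cv2.INTER_CUBIC))
```

```text
(no output)
```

View pics/tc.png

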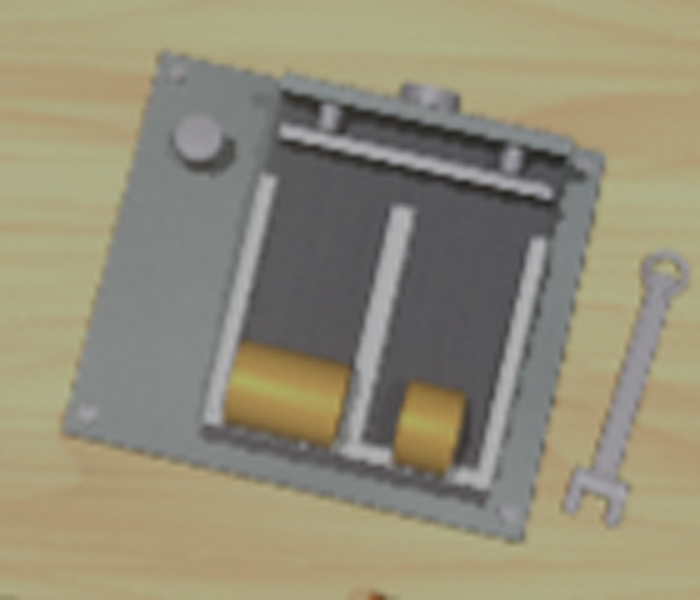

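View pics/sc.png

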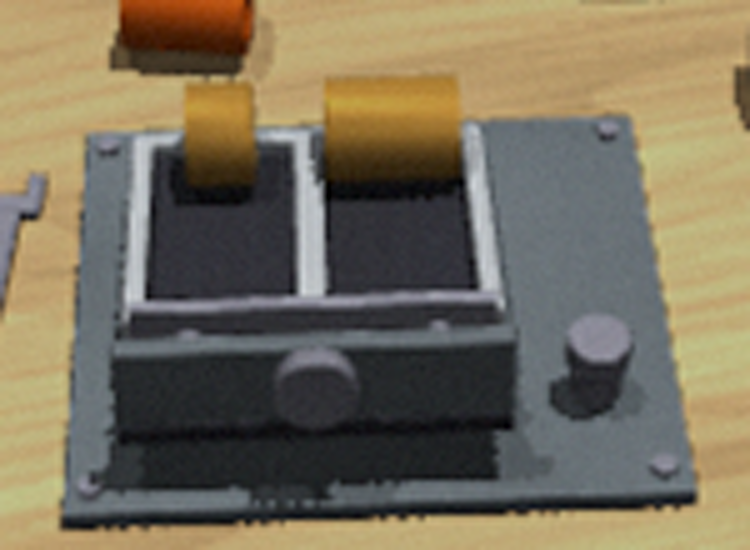

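```bash
cat > h.py <<'E'
import numpy as np,cv2
from station import sense,optics,ticket,r
def cam(c):
    f=210/np.tan(np.radians(c["fov_y"])/2);R=cv2.Rodrigues(np.array(c["rvec"],float))[0];t=np.array(c["tvec"],float)
    return f,c["cx"],c["cy"],R,t
def cast(c,uv,z):
    f,cx,cy,R,t=cam(c);d=R.T@np.array([(uv[0]-cx)/f,(uv[1]-cy)/f,1]);o=-R.T@t
    return o+d*(z-o[2])/d[2]
def proj(c,p):
    f,cx,cy,R,t=cam(c);q=(R@np.asarray(p,float).T).T+t
    return np.c_[f*q[:,0]/q[:,2]+cx,f*q[:,1]/q[:,2]+cy]
def fit(loc,w):
    loc=np.array(loc);w=np.array(w)[:,:2];a=(loc-loc.mean(0))@[1,1j];b=(w-w.mean(0))@[1,1j]
    th=np.angle((b*a.conj()).sum());R=np.array([[np.cos(th),-np.sin(th)],[np.sin(th),np.cos(th)]])
    o=w.mean(0)-R@loc.mean(0);return o,th,np.linalg.norm((R@loc.T).T+o-w,axis=1)
E
python3 - <<'E'
from h import *
L=[(.145,.185),(.145,-.125),(-.125,-.125),(-.125,.185)]
for n,k,off,z in [("top",[(163,53),(606,155),(523,541),(64,433)],(235,150),.012),("scene",[(692,490),(64,515),(87,132),(632,116)],(205,180),.012)]:
    c=optics.capture(n)
    w=[cast(c,[(u+.5)/5-.5+off[0],(v+.5)/5-.5+off[1]],z) for u,v in k]
    o,th,e=fit(L,w);print(n,o,np.degrees(th),e,[np.linalg.norm(w[i]-w[i-1]) for i in range(4)])
E
```

```text
top [ 0.55231767 -0.08192577] -10.791421972819895 [0.0016293  0.00165728 0.00187383 0.00142992] [np.float64(0.268228021797466), np.float64(0.3075174364416255), np.float64(0.26750000953589653), np.float64(0.3074958495833264)]
scene [ 0.55423619 -0.08034681] -11.121429460652493 [0.00349657 0.00220116 0.00104107 0.00160857] [np.float64(0.26628012333128287), np.float64(0.3050486405762886), np.float64(0.2688899587196631), np.float64(0.3093039527791399)]
```

```bash
cat >> h.py <<'E'
O=np.array([.5533,-.0811,.037]);YAW=np.radians(-10.95)
def Rz(a):return cv2.Rodrigues(np.array([0,0,a]))[0]
RD=Rz(YAW)@cv2.Rodrigues(np.array([0,-np.radians(8),0]))[0]
def deck(p):return O+(RD@np.atleast_2d(np.array(p,float)).T).T
E
python3 - <<'E'
from h import *
P={'sleeve':[(-.07,.046+s*.036,.056) for s in(-1,1)]+[(-.07-.028,.046+s*.036,.028) for s in(-1,1)]+[(-.042,.046+s*.036,.028) for s in(-1,1)],'bar':[(.088,y,.044) for y in(-.089,.089)],'rail':[(-.0996,y,.008) for y in(-.095,.095)]}
for n in("top","scene"):
    c=optics.capture(n);im=cv2.resize(c["image"][:,:,::-1],None,fx=4,fy=4,interpolation=cv2.INTER_CUBIC)
    for (k,v),col in zip(P.items(),[(255,0,0),(0,255,0),(0,0,255)]):
        for u in proj(c,deck(v)): cv2.circle(im,tuple(np.int32(np.round((u+.5)*4-.5))),3,col,1)
    x,y=(235,150) if n=="top" else (205,180)
    cv2.imwrite(f"pics/o_{n}.png",im[y*4:y*4+480,x*4:x*4+600])
print(deck([(-.07,.046,.028),(.07,.046,.028),(-.098,.046,.028)]),RD[:,0])
E
```

```text
[[ 0.49015521 -0.02203003  0.05498539]
 [ 0.62626861 -0.04836455  0.07446962]
 [ 0.46293253 -0.01676313  0.05108854]] [ 0.97223858 -0.18810369  0.1391731 ]
```

View pics/o_top.png

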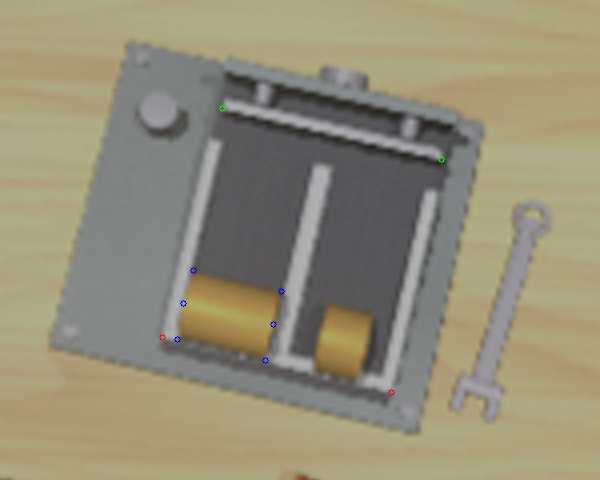

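View pics/o_scene.png

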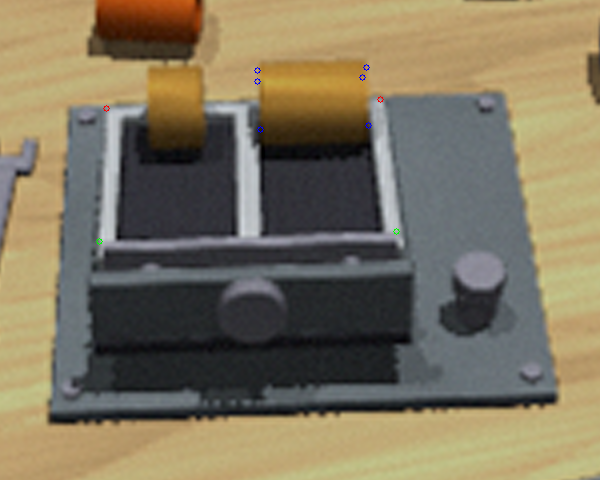

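Request:
carry_out(steps=[[[1.2,-4,0,0,0,0.02],[2.4,-8,0,0,0,0.04],[4,-13,0,0,0,0.06],[5.5,-18,0,0,0,0.08],[7,-23,0,0,0,0.1],[8.5,-28,0,0,0,0.12],[10,-33,0,0,0,0.14],[11.5,-38,0,0,0,0.16],[13,-43,0,0,0,0.18],[14.7,-48,0,0,0,0.2],[16,-52,0,0,0,0.21],[17,-55.5,0,0,0,0.216],[17.5,-57.5,0,0,0,0.216],[17.8,-58.3,0,0,0,0.216],[17.8,-58.3,0,0,0,0.216],[17.8,-58.3,0,0,0,0.216]]], fingers=138)

```text
time_s: 2.35
tcp_pos: [0.4252, -0.0084, 0.2366]
ee_rot: [[-0.189, 0.0, 0.982], [-0.982, 0.0, -0.189], [-0.0, -1.0, 0.0]]
wrist_force: [0.4, 0.3, -0.3]
gripper_width: 0.461
```

Run:
```python
from h import *
s=sense();print(s['time_s'],s['tcp_pos'],s['ee_rot'].round(3),s['wrist_force'],s['gripper_width'],s['joints'].round(1))
for n in("wrist","scene"):
    cv2.imwrite(f"pics/{n}1.png",optics.capture(n)["image"][:,:,::-1])
```

```text
2.35 [ 0.42519966 -0.00843342  0.23659203] [[-0.189  0.     0.982]
 [-0.982  0.    -0.189]
 [-0.    -1.     0.   ]] [ 0.38295029  0.30616559 -0.27401368] 0.46057334997037236 [ 20.9   2.1 -25.6  -0.  -62.3  58.2]
```

View pics/wrist1.png

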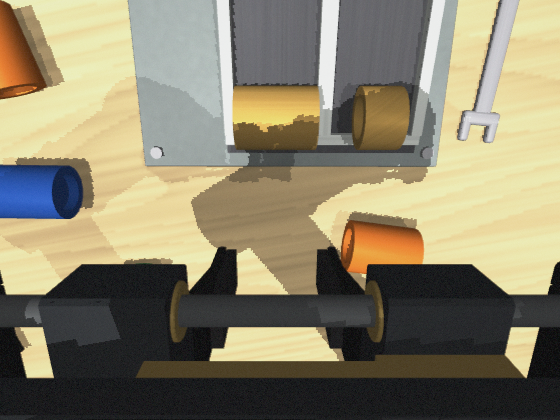

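View pics/scene1.png

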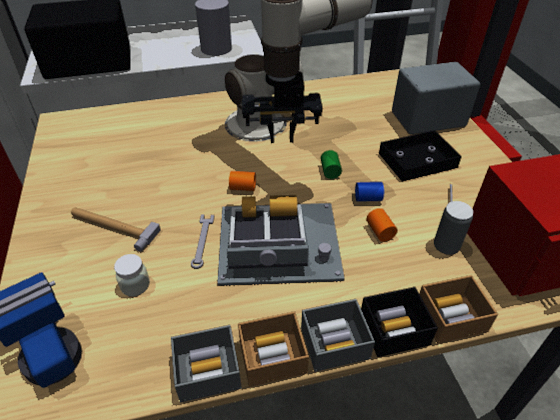

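Run:
```python
from h import *
c=optics.capture("wrist");im=c["image"][:,:,::-1].copy()
a=cast(c,(232,150),.052);b=cast(c,(321,150),.052);print(a,b,np.linalg.norm(a-b))
for w in(a,b):print(RD.T@(w-O))
```

```text
[0.46746394 0.02623946 0.052     ] [ 0.45190925 -0.05505436  0.052     ] 0.08276854927780253
[-0.10155648  0.08908041  0.02942025]
[-0.10138768  0.00631203  0.02939652]
```

Run:
```python
from h import *
c=optics.capture("wrist");im=c["image"][:,:,::-1]
f,cx,cy,R,t=cam(c);print("cam",-R.T@t, R[2])
cv2.imwrite("pics/w2.png",cv2.resize(im[70:180,200:450],None,fx=3,fy=3))
P=[(-.07+.028*np.sin(g),.046+s*.036,.028+.028*np.cos(g)) for s in(-1,1) for g in np.radians([-90,-45,0,45,90])]
print(proj(c,deck(P)).round(0))
```

```text
cam [ 0.50197262 -0.02256782  0.38332143] [-0.28354753  0.05478382 -0.95739205]
[[317. 146.]
 [320. 143.]
 [322. 122.]
 [322.  95.]
 [320.  82.]
 [240. 146.]
 [237. 143.]
 [235. 121.]
 [235.  95.]
 [237.  82.]]
```

View pics/w2.png

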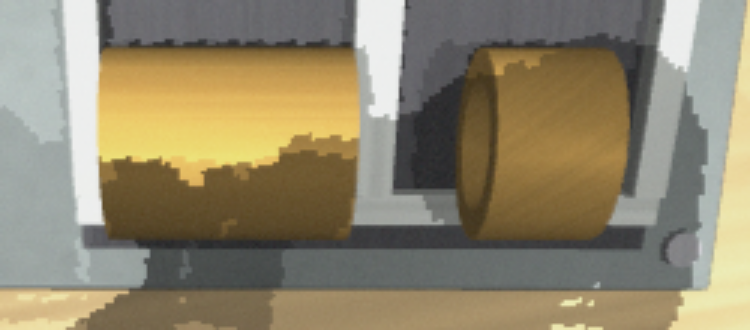

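Request:
carry_out(steps=[[[0,0,-3,0,0,0],[0,0,-6,0,0,0],[0,0,-9,0,0,0],[0,0,-12,0,0,0],[0,0,-14,0,0,0],[0,0,-16,0,0,0],[0,0,-17,0,0,0],[0,0,-17.5,0,0,0],[0,0,-17.5,0,0,0]]])

```text
time_s: 3.68
tcp_pos: [0.4255, -0.0089, 0.0617]
ee_rot: [[-0.189, 0.0, 0.982], [-0.982, 0.0, -0.189], [-0.0, -1.0, 0.0]]
wrist_force: [0.1, -0.3, 0.3]
gripper_width: 0.456
```

Run:
```python
from h import *
s=sense();print(s['time_s'],s['tcp_pos'],s['wrist_force'],s['gripper_width'])
for n in("wrist","scene"):
    cv2.imwrite(f"pics/{n}2.png",optics.capture(n)["image"][:,:,::-1])
a=cv2.imread("pics/scene2.png")[150:290,180:370]
cv2.imwrite("pics/sc2.png",cv2.resize(a,None,fx=4,fy=4,interpolation=cv2.INTER_CUBIC))
```

```text
3.675 [ 0.42548442 -0.00888317  0.06170785] [ 0.11147842 -0.30697676  0.34929003] 0.45629250526656834
```

View pics/wrist2.png

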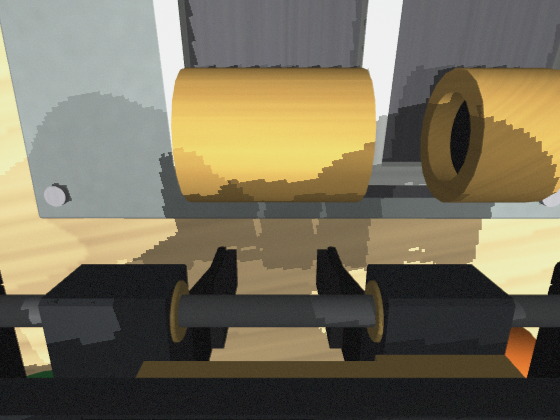

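View pics/sc2.png

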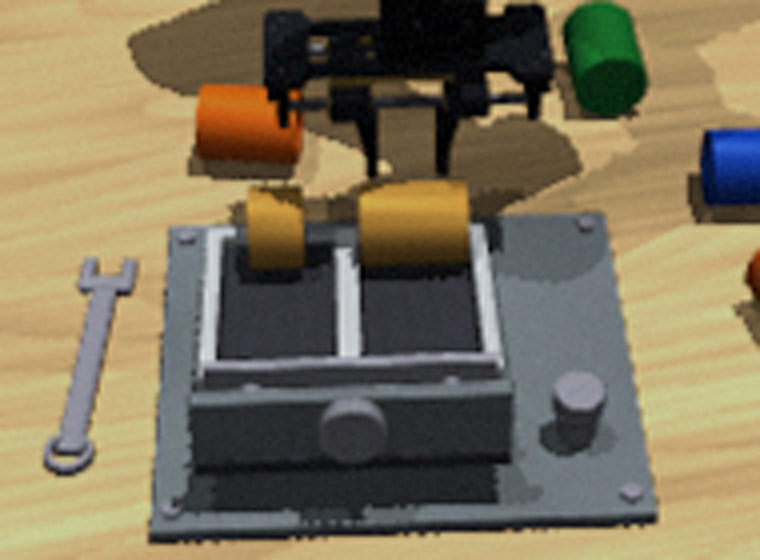

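Run:
```python
from h import *
c=optics.capture("scene");s=sense();T=s['tcp_pos'];n=s['ee_rot'][:,2];jx=s['ee_rot'][:,0]
f,cx,cy,R,t=cam(c);o=-R.T@t
for u,v in[(373,175),(444,175),(283,124),(536,117)]:
    u=u/4+180-.4;v=v/4+150-.4
    d=R.T@np.array([(u-cx)/f,(v-cy)/f,1]);p=o+d*(n@(T+n*.009-o))/(n@d);print(p,jx@(p-T))
```

```text
[ 0.42982114 -0.03524013  0.04826509] 0.02515939396248208
[0.43923814 0.01353104 0.04607386] -0.024511016836281495
[ 0.4182988  -0.09459941  0.09747363] 0.0855914363563434
[0.45096342 0.07461744 0.09647668] -0.08674851514854927
```

Request:
carry_out(steps=[[[1.0,-0.19,0,0,0,0],[1.8,-0.34,0,0,0,0],[2.16,-0.42,0,0,0,0],[2.45,-0.48,0,0,0,0],[2.75,-0.53,0.03,0,0,0],[3.05,-0.59,0.07,0,0,0],[3.35,-0.65,0.11,0,0,0],[3.65,-0.7,0.15,0,0,0],[3.9,-0.76,0.19,0,0,0],[4.2,-0.81,0.23,0,0,0]]])

```text
time_s: 5.08
tcp_pos: [0.4673, -0.0172, 0.0639]
ee_rot: [[-0.19, -0.0, 0.982], [-0.982, -0.0, -0.19], [0.0, -1.0, -0.0]]
wrist_force: [-1.5, -0.1, -0.0]
gripper_width: 0.453
```

Run:
```python
from h import *
s=sense();print(s['time_s'],s['tcp_pos'],s['wrist_force'],s['gripper_width'])
for n in("wrist","scene"):
    cv2.imwrite(f"pics/{n}3.png",optics.capture(n)["image"][:,:,::-1])
a=cv2.imread("pics/scene3.png")[150:290,180:370]
cv2.imwrite("pics/sc3.png",cv2.resize(a,None,fx=4,fy=4,interpolation=cv2.INTER_CUBIC))
```

```text
5.075 [ 0.46734687 -0.01717959  0.06387623] [-1.45868605 -0.14725691 -0.03274692] 0.4532545822253624
```

View pics/wrist3.png

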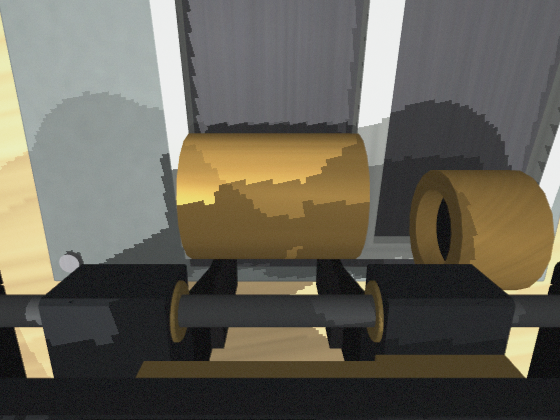

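View pics/sc3.png

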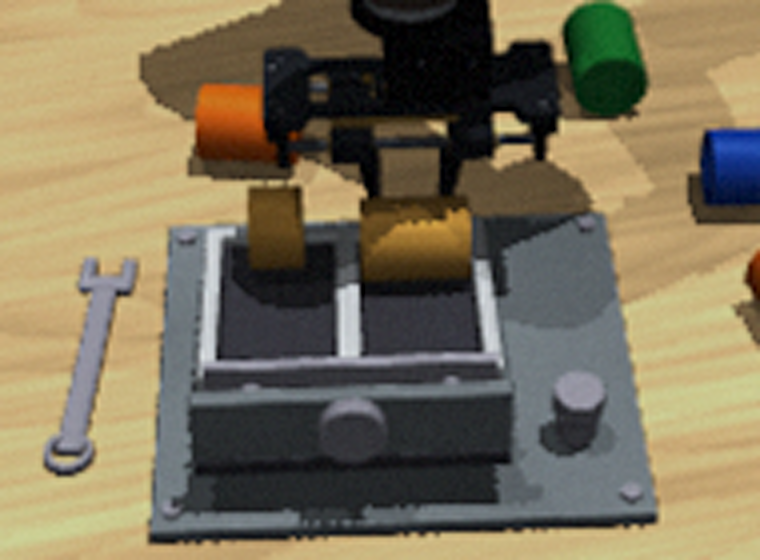

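Request:
carry_out(steps=[[[0.39,-0.08,0.06,0,0,0],[0.79,-0.15,0.11,0,0,0],[1.18,-0.23,0.17,0,0,0],[1.57,-0.3,0.22,0,0,0],[1.96,-0.38,0.28,0,0,0],[2.36,-0.46,0.34,0,0,0],[2.75,-0.53,0.39,0,0,0],[3.14,-0.61,0.45,0,0,0],[3.54,-0.68,0.51,0,0,0],[3.93,-0.76,0.56,0,0,0],[4.32,-0.84,0.62,0,0,0],[4.71,-0.91,0.67,0,0,0],[5.11,-0.99,0.73,0,0,0],[5.5,-1.06,0.79,0,0,0],[5.89,-1.14,0.84,0,0,0],[6.29,-1.22,0.9,0,0,0],[6.68,-1.29,0.96,0,0,0],[7.07,-1.37,1.01,0,0,0],[7.46,-1.44,1.07,0,0,0],[7.86,-1.52,1.12,0,0,0]]])

```text
time_s: 7.68
tcp_pos: [0.5461, -0.0324, 0.0751]
ee_rot: [[-0.19, 0.0, 0.982], [-0.982, -0.0, -0.19], [-0.0, -1.0, 0.0]]
wrist_force: [-1.6, 0.2, 1.0]
gripper_width: 0.458
```

Run:
```python
from h import *
s=sense();print(s['time_s'],s['tcp_pos'],s['wrist_force'],s['gripper_width'])
for n in("wrist","scene"):
    cv2.imwrite(f"pics/{n}4.png",optics.capture(n)["image"][:,:,::-1])
a=cv2.imread("pics/scene4.png")[150:290,180:370]
cv2.imwrite("pics/sc4.png",cv2.resize(a,None,fx=4,fy=4,interpolation=cv2.INTER_CUBIC))
```

```text
7.675 [ 0.54613786 -0.03236119  0.07509858] [-1.59482398  0.1747404   0.95638595] 0.45769969929327775
```

View pics/wrist4.png

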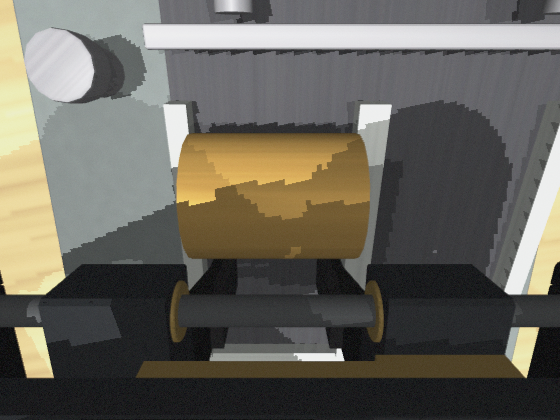

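View pics/sc4.png

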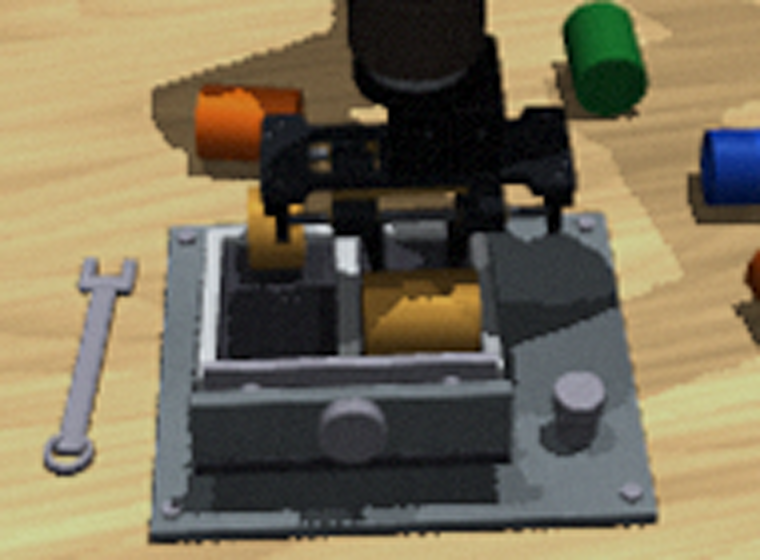

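Request:
carry_out(steps=[[[0.39,-0.08,0.06,0,0,0],[0.79,-0.15,0.11,0,0,0],[1.18,-0.23,0.17,0,0,0],[1.57,-0.3,0.22,0,0,0],[1.96,-0.38,0.28,0,0,0],[2.36,-0.46,0.34,0,0,0],[2.65,-0.51,0.38,0,0,0],[2.95,-0.57,0.42,0,0,0],[3.14,-0.61,0.45,0,0,0],[3.34,-0.65,0.48,0,0,0],[3.54,-0.68,0.51,0,0,0],[3.73,-0.72,0.53,0,0,0]]])

```text
time_s: 9.28
tcp_pos: [0.5808, -0.0395, 0.0798]
ee_rot: [[-0.19, -0.006, 0.982], [-0.982, -0.0, -0.19], [0.001, -1.0, -0.006]]
wrist_force: [-7.3, 2.8, 3.5]
gripper_width: 0.459
```

Run:
```python
from h import *
s=sense();print(s['time_s'],s['tcp_pos'],s['wrist_force'],s['gripper_width'])
cv2.imwrite(f"pics/wrist5.png",optics.capture("wrist")["image"][:,:,::-1])
```

```text
9.275 [ 0.58075719 -0.03945595  0.0798412 ] [-7.29202173  2.84448183  3.53347388] 0.4585128806738924
```

View pics/wrist5.png

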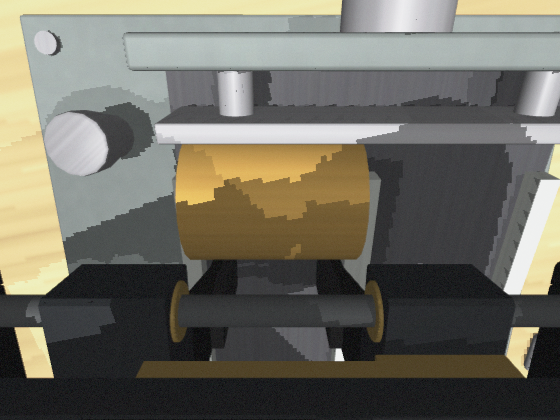

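Request:
carry_out(steps=[[[0.2,-0.04,0.03,0,0,0],[0.39,-0.08,0.06,0,0,0],[0.59,-0.11,0.08,0,0,0],[0.69,-0.13,0.1,0,0,0],[0.79,-0.15,0.11,0,0,0],[0.79,-0.15,0.11,0,0,0]]])

```text
time_s: 10.07
tcp_pos: [0.5868, -0.0409, 0.0806]
ee_rot: [[-0.19, -0.01, 0.982], [-0.982, -0.0, -0.19], [0.002, -1.0, -0.009]]
wrist_force: [-8.8, 3.3, 4.5]
gripper_width: 0.459
```

Run:
```python
from h import *
s=sense();print(s['time_s'],s['tcp_pos'],s['wrist_force'],s['gripper_width'])
cv2.imwrite(f"pics/wrist6.png",optics.capture("wrist")["image"][:,:,::-1])
```

```text
10.075 [ 0.58683134 -0.04090597  0.08055362] [-8.77371214  3.32548643  4.5283764 ] 0.45929875851440644
```

View pics/wrist6.png

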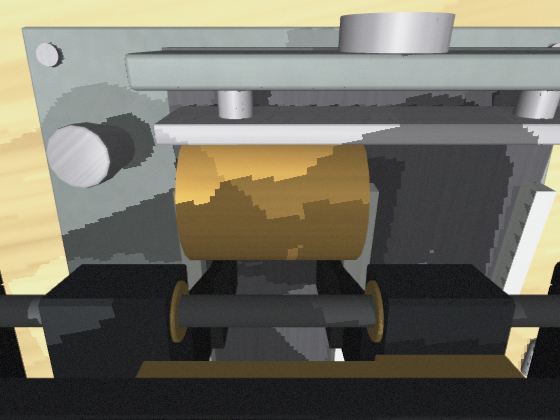

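Request:
carry_out(steps=[[[0.1,-0.02,0.01,0,0,0],[0.2,-0.04,0.03,0,0,0],[0.3,-0.06,0.04,0,0,0],[0.4,-0.08,0.06,0,0,0],[0.4,-0.08,0.06,0,0,0],[0.4,-0.08,0.06,0,0,0]]])

```text
time_s: 10.88
tcp_pos: [0.5876, -0.0413, 0.0805]
ee_rot: [[-0.191, -0.017, 0.981], [-0.982, 0.0, -0.191], [0.003, -1.0, -0.016]]
wrist_force: [-15.5, 6.5, 7.6]
gripper_width: 0.455
```

Run:
```python
from h import *
s=sense();print(s['time_s'],s['tcp_pos'],s['wrist_force'],s['gripper_width'])
for n in("wrist","scene","top"):
    c=optics.capture(n)
    cv2.imwrite(f"pics/{n}7.png",c["image"][:,:,::-1])
    for tr in(0,.0075,.01):
        print(n,tr,proj(c,deck([(.088+tr,.04,.044),(.096+tr,.04,.044),(.117,.04,.046)])).round(1).tolist())
```

```text
10.875 [ 0.58764449 -0.04128587  0.08046182] [-15.4675155    6.51870702   7.64567266] 0.45454529901165175
wrist 0 [[292.7, 166.2], [293.1, 145.6], [294.6, 86.6]]
wrist 0.0075 [[293.1, 146.9], [293.5, 125.2], [294.6, 86.6]]
wrist 0.01 [[293.2, 140.2], [293.7, 118.2], [294.6, 86.6]]
scene 0 [[283.2, 238.0], [283.4, 240.2], [283.8, 245.2]]
scene 0.0075 [[283.4, 240.0], [283.5, 242.2], [283.8, 245.2]]
scene 0.01 [[283.4, 240.7], [283.6, 242.9], [283.8, 245.2]]
top 0 [[305.1, 180.2], [305.7, 177.7], [307.2, 171.2]]
top 0.0075 [[305.6, 177.9], [306.2, 175.5], [307.2, 171.2]]
top 0.01 [[305.8, 177.1], [306.4, 174.7], [307.2, 171.2]]
```

View pics/wrist7.png

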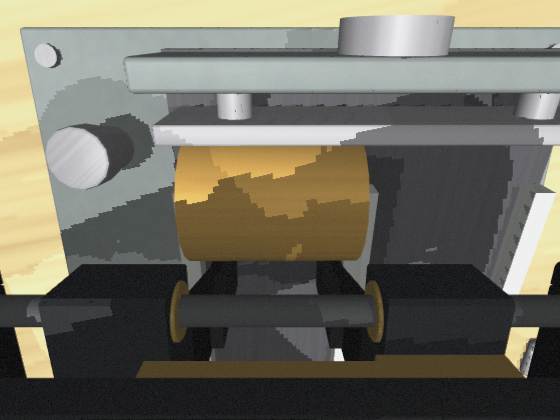

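Request:
carry_out(steps=[[[0,0,0,0,0,0],[0,0,0,0,0,0],[0,0,0,0,0,0],[0,0,0,0,0,0],[0,0,0,0,0,0],[0,0,0,0,0,0]]])

```text
time_s: 11.78
tcp_pos: [0.5876, -0.0413, 0.0805]
ee_rot: [[-0.191, -0.017, 0.981], [-0.982, 0.0, -0.191], [0.003, -1.0, -0.016]]
wrist_force: [-15.2, 6.1, 8.0]
gripper_width: 0.459
```

Run:
```python
from h import *
s=sense();print(s['time_s'],s['tcp_pos'],s['wrist_force'],abs(s['joint_velocities']).max())
a=cv2.imread("pics/scene7.png")[150:290,180:370]
cv2.imwrite("pics/sc7.png",cv2.resize(a,None,fx=4,fy=4,interpolation=cv2.INTER_CUBIC))
```

```text
11.775 [ 0.58764644 -0.04129789  0.08045592] [-15.16481542   6.14479465   7.96829258] 0.08698348983903384
```

View pics/sc7.png

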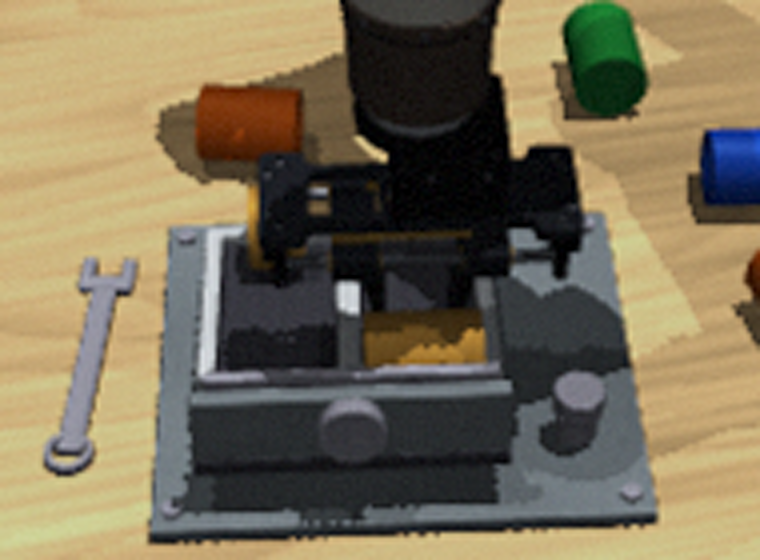

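```bash
python3 -c "
from station import ticket;print(ticket.finish_job())"
```

```text
the job is handed in; nothing more can be done
None
```

I pushed the longer bronze sleeve, which was in the left lane, steadily up the slope with two part-closed fingertips. It pressed the stop bar back onto its hard stop. I handed the job in at about 11.8 s with the fingers still pushing; it reported no verdict.

**Last checks, all good:**
- **Hard stop reached:** the last 4 mm of commanded push moved the tool only 0.8 mm, and the force along x rose from about 9 N to 15 N.
- **Bar position:** the gap between bar and back plate in the wrist view was about 30 px. I expected 31.6 px at full travel and 38.6 px at 7.5 mm.
- **Holding still:** the tool pose and the roughly 15 N push stayed steady over 0.75 s of waiting.
- **Sleeve:** it looked straight across the lane and against the bar.
- **Other things:** those in the last close views looked unmoved. The shorter sleeve was partly hidden behind the gripper in the last picture, so I could only see part of it.

**Disagreements:**
- **Cameras:** the views differed by 1 to 4 mm on the sleeve's sideways position, mostly about 2 mm.
- **Side force:** the final sideways force was about 6 N, where a push straight along the lane would give about 3 N. It caused no visible turn.

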